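# File a glaze test slab in the sprung rack

## Task

Take the loose clay test slab out of its wooden stand and file it in the packed rack right beside the one wide slab, on the side that faces the sprung follower block, easing its tapered foot in and nudging the others apart without tipping, lifting or forcing any. Part way down it will sit on a key rail hidden under the row: feel sideways until its slot drops over the rail, then let go and press it gently down until it stands on the rack's floor, its top level with the row. Leave all the slabs upright, square and in line, and leave the bowl, the jar and the wooden rib where they are.

Things in the scene. Friction and masses are not known exactly. Their poses are not given: they have to be found in the camera images.
- rack: Fixed wooden rack, board 110 (x) by 230 (y) by 15 mm: slabs stand at z = 15 mm. Origin: centre of underside. The row runs along y, slab faces square to y: rigid wall (inner face y = -100, top 100 mm high), five slabs packed face to face, sprung follower, end block (y = +100 to +115, 75 mm high). No side walls. Bevelled slab tops form V grooves 9 mm wide, 14 mm deep; there is no other gap.
- follower (a joint): Sprung wooden block at the row's +y end, 90 mm wide, 16 mm thick, top 120 mm above the bench, top edges bevelled. Slides along the rack's y; value in m, about 0 with five slabs, 0.014 with six, range -0.006 to 0.05. A 40 N/m spring presses it to -y with 2.8 N at 0, friction 0.5 N.
- follower_top (a point): Middle of the follower block's crest, 120 mm above the bench; moves with it. Slabs between a new slab and the follower slide away to +y with it; those on the wall side cannot give. So a slab wedged into a groove must itself shift about 7 mm to +y from the groove's line as its taper goes in.
- slab_wide: The one wide slab of the row, 125 mm wide (x), so it sticks out 17 mm on both sides of its neighbours; else like them: 14 mm thick (y), 110 mm tall (z), 0.25 kg, bevelled top. Origin: centre of its underside; axes as the rack's. It may be any of the first four from the wall. A slab filed beside it ends 14 mm from it, centre to centre.
- key_zone (a point): Point on the rack's middle line, under the row, at the height of the hidden key rail's top (51 mm above the bench, 36 mm above the rack's floor). The rail is 8 mm thick (x), runs along y under the row (hidden by it), and stands 8 to 15 mm from this line in x, on one side or the other: not measured or seen, only felt. It is fixed.
- slab_1: Clay slab of the row: 90 mm wide (x), 14 mm thick (y), 110 mm tall (z), 0.25 kg, square foot with a wide slot (46 mm wide, 42 mm high) that clears the key rail. Both long top edges are bevelled, 4.5 mm in over the top 14 mm (crest 5 mm thick); sliding friction about 0.35. Origin: centre of its underside.
- slab_2: Clay slab of the row: 90 mm wide (x), 14 mm thick (y), 110 mm tall (z), 0.25 kg, square foot with a wide slot (46 mm wide, 42 mm high) that clears the key rail. Both long top edges are bevelled, 4.5 mm in over the top 14 mm (crest 5 mm thick); sliding friction about 0.35. Origin: centre of its underside.
- slab_3: Clay slab of the row: 90 mm wide (x), 14 mm thick (y), 110 mm tall (z), 0.25 kg, square foot with a wide slot (46 mm wide, 42 mm high) that clears the key rail. Both long top edges are bevelled, 4.5 mm in over the top 14 mm (crest 5 mm thick); sliding friction about 0.35. Origin: centre of its underside.
- slab_4: Clay slab of the row: 90 mm wide (x), 14 mm thick (y), 110 mm tall (z), 0.25 kg, square foot with a wide slot (46 mm wide, 42 mm high) that clears the key rail. Both long top edges are bevelled, 4.5 mm in over the top 14 mm (crest 5 mm thick); sliding friction about 0.35. Origin: centre of its underside.
- slab_new: The slab to file, upright in the stand: 90 mm wide (x), 14 thick (y), 110 tall (z), 0.2 to 0.33 kg, top bevelled as the row's. Foot tapers on both faces, 14 mm thick at 18 mm up to 5 mm at the bottom, and has a slot in the middle of x, 18 mm wide, 42 mm high, right through in y, for the key rail. Origin: centre of underside; either way round is right; axes as the stand's.
- new_top (a point): Middle of the new slab's crest, 110 mm above its foot. It is no taller than the row, so fingers holding it here meet the row's tops before it is home. The row's grip (a few N of friction) holds it up part way when let go; shut fingers can press it down the rest.
- stand: Fixed wooden stand, 120 (x) by 90 (y) mm, 40 mm high, with a slot along x 16 mm wide, its floor 12 mm above the bench; the new slab stands 28 mm deep in it. Origin: centre of the underside.
- bowl: Bystander: clay bowl, rim 100 mm across, 50 mm high. Origin: centre of its underside.
- glaze_jar: Bystander: closed white jar, 68 mm across, 100 mm high. Origin: centre of its underside.
- rib: Bystander: flat wooden rib, 100 by 50 by 10 mm, lying on the bench. Origin: centre of its underside.

How it is judged (in metres and radians):
On the way, in this order (a step that is already met when the one before it is completed fails the run):
1. the new slab is lifted clear of the stand (height (world z) of slab_new above 0.06 m), for 0.1 s.
2. the new slab stands part way in, beside the wide slab on the follower's side, at least 20 mm deep, the row still upright (z of slab_new in the frame of rack below 0.105 m and y of slab_new in the frame of slab_wide between 0.011 and 0.018 m and x of slab_new in the frame of rack between -0.022 and 0.022 m and angle between the y axis of slab_new and the y axis of rack, either way round below 0.1 rad and angle between each of slab_wide, slab_1, slab_2, slab_3, slab_4, slab_new's own z axis and vertical below 0.1 rad), for 0.1 s.
At the end, for the whole second after the job is handed in: The new slab stands released and still next to the wide slab on the follower's side (11 to 18 mm between centres), within 22 mm of the rack's middle line; the others within 20 mm. All six: on the floor (4.5 mm), upright (0.1 rad), square (0.1, others 0.12 rad); follower at 0.008 to 0.02 (y of slab_new in the frame of slab_wide between 0.011 and 0.018 m and x of slab_new in the frame of rack between -0.022 and 0.022 m and angle between the y axis of slab_new and the y axis of rack, either way round below 0.1 rad and value of joint follower between 0.008 and 0.02 m and linear speed of slab_new below 0.02 m/s and angle between each of slab_wide, slab_1, slab_2, slab_3, slab_4, slab_new's own z axis and vertical below 0.1 rad and z of slab_wide in the frame of rack between 0.01 and 0.0195 m and z of slab_1 in the frame of rack between 0.01 and 0.0195 m and z of slab_2 in the frame of rack between 0.01 and 0.0195 m and z of slab_3 in the frame of rack between 0.01 and 0.0195 m and z of slab_4 in the frame of rack between 0.01 and 0.0195 m and z of slab_new in the frame of rack between 0.01 and 0.0195 m and angle between the y axis of each of slab_wide, slab_1, slab_2, slab_3, slab_4 and the y axis of rack, either way round below 0.12 rad and x of slab_wide in the frame of rack between -0.02 and 0.02 m and x of slab_1 in the frame of rack between -0.02 and 0.02 m and x of slab_2 in the frame of rack between -0.02 and 0.02 m and x of slab_3 in the frame of rack between -0.02 and 0.02 m and x of slab_4 in the frame of rack between -0.02 and 0.02 m); the robot touches nothing.
It fails at once if a slab of the row is tipped (more than 0.35 rad) (angle between any of slab_wide, slab_1, slab_2, slab_3, slab_4's own z axis and vertical above 0.35 rad).
It fails at once if a slab of the row is lifted (more than 25 mm off the rack's floor) (z of any of slab_wide, slab_1, slab_2, slab_3, slab_4 in the frame of rack above 0.04 m).
It fails at once if the new slab is rammed: more than 60 N on the rack or on a slab of the row (contact force between slab_new and slab_wide above 60 N or contact force between slab_new and slab_1 above 60 N or contact force between slab_new and slab_2 above 60 N or contact force between slab_new and slab_3 above 60 N or contact force between slab_new and slab_4 above 60 N or contact force between slab_new and rack above 60 N).
It fails at once if the hand presses a slab of the row with more than 60 N (contact force between any of the arm, the fingers and slab_wide above 60 N or contact force between any of the arm, the fingers and slab_1 above 60 N or contact force between any of the arm, the fingers and slab_2 above 60 N or contact force between any of the arm, the fingers and slab_3 above 60 N or contact force between any of the arm, the fingers and slab_4 above 60 N).
It fails at once if a bystander is moved more than 30 mm (distance of any of bowl, glaze_jar, rib from where it was at the start of the episode above 0.03 m).
It also fails if it takes over 72 s, if anything falls off the work surface, if the arm or the gripper's body presses on something with over 40 N, if the wrist force passes 120 N, or if a joint passes its speed limit or range.

## Robot

A 6-joint arm with a two-finger parallel gripper is mounted at the origin on the work surface. World frame = base frame: x ahead of the robot, y to its left, z up, the work surface at z = 0. Lengths are in mm, angles in degrees, forces in N, time in s.
With the tool pointing down it reaches from about 300 to 950 mm from the base axis. Payload 3.1 kg.
Tool frame: the origin (TCP) lies at the very end of the fingers, on their centre line; the grasp point (between the pads) lies 19 mm behind it; z points along the fingers, y is the direction in which the jaws open and shut (so a half turn about z gives the same grasp; the last joint's range is limited). The gripper opens to 85 mm and grips with 20 to 120 N. Pads are 22 mm wide; open, the fingers measure 114 mm over their backs; the gripper's body (76 mm by 85 mm) begins 54 mm behind the grasp point. The pads swing forward as they close: fully open they stand 13 mm farther back than shut.
Start: joints at [60.579, 17.653, 93.61, -0, 68.738, -3.994], TCP at [268.384, 564.448, 231.272] pointing down, gripper open.
Joint ranges: [-175.34, 175.34], [-45.06, 112.39], [2.9, 150.54], [-68.45, 248.45], [3.09, 151.38], [-168.51, 168.51]. Speed limits (degrees/s): [159.86, 159.86, 180, 180, 180, 180].

## Interface

Orientations are given as a 3x3 rotation matrix whose columns are the frame's x, y, z axes.
In Python, from bench import ctrl gives the robot as it stands. The module is installed in compiled form; this text tells all that it offers.
- The arm moves only by the tool drive_tool, never from a script. Its argument "motion" is a list of rows, each a list of 7 numbers: the shift along the world's x, y, z in mm, then the turn, a rotation vector about the world's x, y, z in rad, then the closure, from 0 (fully open) to 1 (shut). In form: [[x, y, z, rx, ry, rz, gripper], ...]. A call has exactly 5 rows; each row shifts and turns the commanded pose from where the row before left it; what a row does not reach is not made up. A row lasts 1/12 s, in which the tool goes at most 41.7 mm and 7.16 degrees, less where a joint would pass 70% of its speed; a pose out of reach is approached as far as the arm can. A call with a gripper value outside its range is refused whole. The fingers move at their own pace and stop on an object; "grip_force" is the grip in N (left out, the last holds). Time passes only in rows, so rows that do not move let the fingers close, or fill a call up. It gives the time, the measured TCP pose, the force and the opening at its end, in the units of the state.
- ctrl.get_obs(): the state, without advancing time (a new reading comes with each control period).
- ctrl.grab_frame(name): name is "scene" or "top" or "wrist"; returns a dict with "image" (420x560x3 uint8, red, green, blue), "z_map" (420x560 float32, mm along the optical axis (not along the pixel's ray), 0 where there is no reading), "intrinsics" (3x3 intrinsics, pixels), "R" (3x3) and "t" (3): a world point X has camera coordinates R X + t. Camera axes: x right, y down, z forward; pixel columns grow to the right and rows downward; lengths in mm; the calibration is good to about 2 mm. A picture is of the moment at which its call begins.
- ctrl.finish_job(): hands the job in, once; it reports no verdict.
Trained networks look in a picture, given as the dict that the camera call returned (one of the last four; its "shot" number tells which), for a name from the list of things; names that differ only in an ending like _2 or _b are one class to them, and where a whole thing is asked for, a point or a joint stands for the part that bears it (a point fixed in the world has none). Each returns a list of dicts, best first, with "conf" (0 to 1); they miss things now and then, are a little off and sometimes report something else, mostly with a low value. They report only what shows in the picture. A call takes as long as a camera call.
- ctrl.spot_in(query, picture): "xy" ([column, row] in pixels, amid what is visible of it).
- ctrl.masks_of(query, picture): "pixels" (420x560 bool, what is visible of it) and "xy" ([column, row] in pixels, amid what is visible of it).
- ctrl.tip_of(query, picture): "xy" ([column, row] in pixels: a listed point, or the origin of a listed thing).
The state is a dict: "time": time; "qpos": joint angles; "joint_vel": joint speeds; "tau": joint torques, N m; "eef_pos": TCP position; "tool_rot": TCP orientation; "contact_force": force on the tool from outside, world axes, zero at the start; "ft_torque": the same for the moment, N m; "width": finger opening in mm.
Only numpy, scipy, OpenCV 4.12 (cv2) and the standard library are available. Lean on these libraries where they do the work, as an engineer would, in place of code of your own. Each camera call takes 0.05 s, during which the arm holds its last target.

## Working session

There is one attempt and no reset: what is moved stays moved. The work goes in short steps, Python scripts to look and compute and a tool call to move; the robot and the scene stay as the last step left them, time stands still between calls to the robot, and variables do not carry over. Pictures are saved under pics/ and viewed, and the job is handed in when it is done.

Besides the shell and the picture viewer there is one more tool, called as name(argument=value, ...) on one line, values as JSON. drive_tool: Moves the arm, as the interface text tells. Its arguments: {"type":"object","properties":{"motion":{"type":"array"},"grip_force":{"type":"number"}},"required":["motion"]}

```bash
mkdir -p pics
cat > h.py <<'E'
import numpy as np,cv2
from bench import ctrl
def snap(n,fn=None):
    f=ctrl.grab_frame(n)
    if fn: cv2.imwrite('pics/'+fn,cv2.cvtColor(f['image'],cv2.COLOR_RGB2BGR))
    return f
def cloud(f):
    z=f['z_map'];K=f['intrinsics'];v,u=np.mgrid[:z.shape[0],:z.shape[1]]
    P=np.stack([(u-K[0,2])/K[0,0]*z,(v-K[1,2])/K[1,1]*z,z],-1)
    W=(P-f['t'])@f['R']
    W[z<=0]=np.nan
    return W
E
python3 - <<'E'
from h import *
o=ctrl.get_obs();print({k:np.round(v,3).tolist() for k,v in o.items()})
for n in ['scene','top','wrist']:
    f=snap(n,n+'0.png')
    np.savez('/tmp/'+n+'.npz',**{k:f[k] for k in f if k!='shot'})
    print(n,(-f['R'].T@f['t']).round(),f['intrinsics'][0,0])
    for q in (['rack','follower_top','slab_wide','slab_new','new_top','stand','bowl','glaze_jar','rib'] if n=='top' else ['slab_wide','slab_new']):
        print(q,[(np.round(d['xy']).tolist(),round(d['conf'],2)) for d in ctrl.tip_of(q,f)][:3])
E
```

```text
{'time': 0.0, 'qpos': [60.579, 17.704, 93.691, -0.001, 68.737, -3.994], 'joint_vel': [0.056, -0.047, 0.14, -0.068, -0.005, 0.009], 'tau': [0.002, -41.525, -27.667, 0.0, 0.01, 0.0], 'eef_pos': [267.968, 563.719, 230.038], 'tool_rot': [[-0.903, 0.429, -0.001], [0.429, 0.903, -0.002], [0.0, -0.002, -1.0]], 'contact_force': [0.45, 0.285, -0.863], 'ft_torque': [-0.009, -0.009, -0.015], 'width': 85.618}
scene [1254.  213.  572.] 400.1731961129251
slab_wide [([384.0, 252.0], 0.91)]
slab_new [([245.0, 213.0], 0.75)]
top [ 388.  -62. 1270.] 525.1025302180473
rack [([178.0, 249.0], 0.78)]
follower_top [([175.0, 240.0], 0.84), ([205.0, 247.0], 0.46)]
slab_wide [([195.0, 248.0], 0.66)]
slab_new [([337.0, 274.0], 0.58)]
new_top [([343.0, 269.0], 0.55), ([347.0, 173.0], 0.29)]
stand [([336.0, 271.0], 0.73), ([193.0, 171.0], 0.28)]
bowl [([272.0, 171.0], 0.78)]
glaze_jar [([345.0, 175.0], 0.9)]
rib [([196.0, 169.0], 0.73)]
wrist [198. 599. 373.] 302.15439491093366
slab_wide []
slab_new []
```

View pics/top0.png

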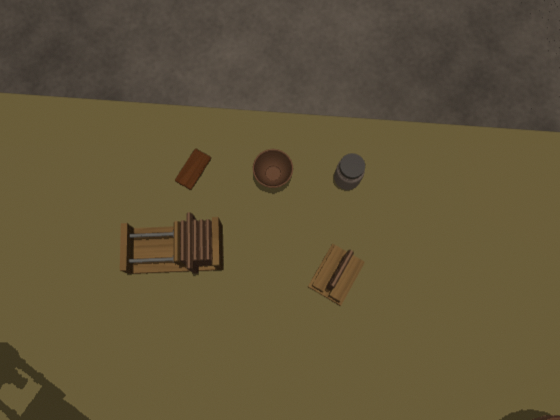

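View pics/scene0.png

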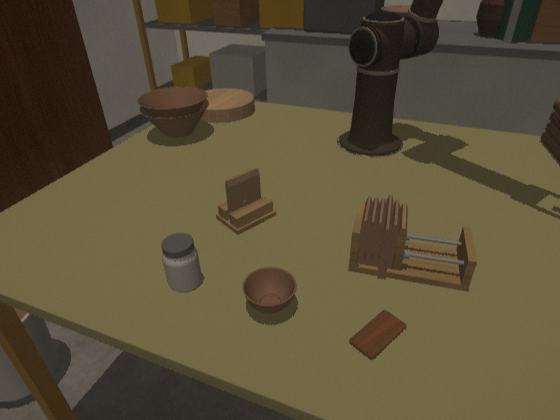

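Run:
```python
from h import *
f=dict(np.load('/tmp/top.npz'));W=cloud(f)
im=f['image']
def crop(a,b,c,d,fn):
    cv2.imwrite('pics/'+fn,cv2.cvtColor(cv2.resize(im[b:d,a:c],None,fx=6,fy=6,interpolation=cv2.INTER_CUBIC),cv2.COLOR_RGB2BGR))
crop(115,205,235,285,'rackc.png'); crop(295,235,375,315,'standc.png')
def show(u0,u1,v0,v1,zmin,zmax,name):
    P=W[v0:v1,u0:u1].reshape(-1,3);P=P[(P[:,2]>zmin)&(P[:,2]<zmax)]
    r=cv2.minAreaRect(P[:,:2].astype(np.float32));print(name,len(P),P.mean(0).round(1),[np.round(x,1) for x in r], np.percentile(P[:,2],[5,50,95]).round(1))
show(115,232,205,285,-3,5,'bench')
show(115,232,205,285,10,20,'rackboard')
show(115,232,205,285,8,140,'rack all')
show(115,232,205,285,100,140,'rack tops')
show(295,375,235,315,5,140,'stand all')
show(295,375,235,315,33,47,'stand top')
show(295,375,235,315,80,140,'newslab')
for v in range(222,280,6): print(v,[ (int(W[v,u,1]),int(W[v,u,2])) for u in range(120,224,3) if np.isfinite(W[v,u,2])], round(np.nanmean(W[v,120:224,0])))
```

```text
bench 3686 [589.  210.4   0.6] [array([583.1, 213.9]), array([197.2, 293.8]), np.float64(4.5)] [-2.4  0.5  4. ]
rackboard 1647 [559.5 243.3  15.3] [array([571.1, 199.1]), array([111.4, 223.6]), np.float64(6.8)] [11.4 15.3 19. ]
rack all 5023 [566.1 198.7  66.8] [array([587.2, 203.4]), array([160.8, 278.5]), np.float64(2.4)] [ 12.7  67.9 125.6]
rack tops 1828 [576.8 139.4 118. ] [array([578.3, 137.2]), array([125.5,  97.3]), np.float64(5.7)] [101.6 119.6 127.2]
stand all 2038 [ 536.5 -186.3   43.3] [array([ 538.6, -186.6]), array([187.6, 190.7]), np.float64(4.3)] [  6.4  39.4 120.3]
stand top 1178 [ 538.9 -189.    39.9] [array([ 540.2, -189.9]), array([ 76. , 110.6]), np.float64(64.2)] [36.1 39.8 43.8]
newslab 288 [ 539.4 -188.7  114.8] [array([ 541.1, -190.3]), array([14.2, 89.5]), np.float64(64.2)] [ 92.8 117.2 124.4]
222 [(349, -1), (341, 2), (334, 0), (327, -1), (320, -2), (312, 0), (304, 0), (296, 1), (291, -5), (283, -2), (273, 3), (266, 2), (258, 4), (253, -1), (245, 0), (237, 0), (230, 0), (223, 0), (189, 118), (182, 121), (177, 111), (168, 125), (164, 110), (154, 129), (150, 
[... 2976 characters left out ...]
, (296, 23), (291, 15), (284, 15), (277, 13), (269, 14), (262, 16), (255, 14), (247, 16), (240, 16), (233, 14), (226, 17), (219, 16), (212, 14), (205, 12), (197, 15), (191, 12), (183, 13), (177, 10), (169, 16), (150, 79), (145, 72), (138, 72), (139, 24), (134, 6), (128, 1), (121, 1), (113, 3), (106, 0), (99, 2), (92, 2), (85, 0)] 517
276 [(328, 4), (323, -1), (314, 3), (307, 0), (300, 0), (293, 1), (286, -1), (278, 1), (271, 0), (263, 4), (257, -1), (249, 2), (241, 3), (235, -1), (226, 6), (221, 0), (213, 2), (206, 0), (199, 1), (192, -2), (185, -3), (177, 2), (170, 1), (162, 1), (155, 0), (149, -3), (141, 2), (134, -3), (126, 2), (119, 4), (112, 1), (105, 2), (98, -2), (90, 4), (83, 0)] 504
```

View pics/rackc.png

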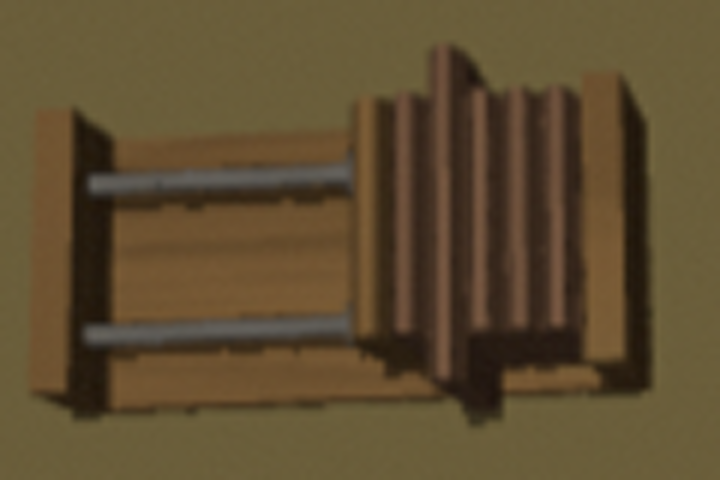

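View pics/standc.png

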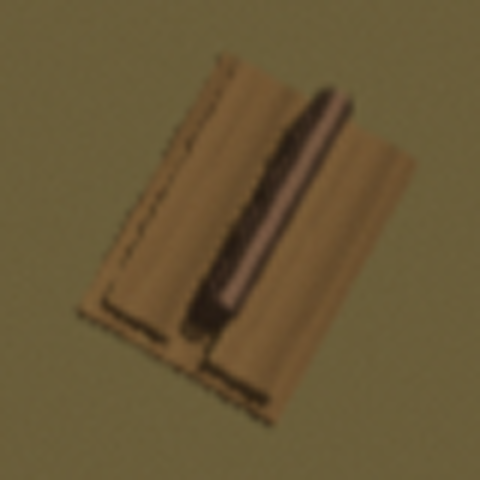

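drive_tool(motion=[[13.6,-37.7,0,0,0,0,0],[13.6,-37.7,0,0,0,0,0],[13.6,-37.7,0,0,0,0,0],[13.6,-37.7,0,0,0,0,0],[13.6,-37.7,0,0,0,0,0]])

```text
time: 1.22
eef_pos: [336.6, 374.3, 231.3]
tool_rot: [[-0.904, 0.429, 0.0], [0.429, 0.904, 0.0], [-0.0, 0.0, -1.0]]
contact_force: [0.9, -0.2, 0.5]
width: 85.6
```

drive_tool(motion=[[13.6,-37.7,0,0,0,0,0],[13.6,-37.7,0,0,0,0,0],[13.6,-37.7,0,0,0,0,0],[13.6,-37.7,0,0,0,0,0],[13.6,-37.7,0,0,0,0,0]])

```text
time: 1.63
eef_pos: [404.7, 185.7, 231.7]
tool_rot: [[-0.903, 0.429, 0.001], [0.429, 0.903, 0.0], [-0.001, 0.001, -1.0]]
contact_force: [1.2, 0.8, 0.2]
width: 85.1
```

drive_tool(motion=[[13.6,-37.7,0,0,0,0,0],[13.6,-37.7,0,0,0,0,0],[13.6,-37.7,0,0,0,0,0],[0,0,0,0,0,0,0],[0,0,0,0,0,0,0]])

```text
time: 2.05
eef_pos: [445.8, 72.4, 231.5]
tool_rot: [[-0.901, 0.434, 0.0], [0.434, 0.901, 0.0], [-0.0, 0.0, -1.0]]
contact_force: [-0.1, 0.2, -0.4]
width: 85.6
```

Run:
```python
from h import *
f=snap('wrist','w1.png');W=cloud(f);np.savez('/tmp/w1.npz',**{k:f[k] for k in f if k!='shot'})
```

```text
(no output)
```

View pics/w1.png

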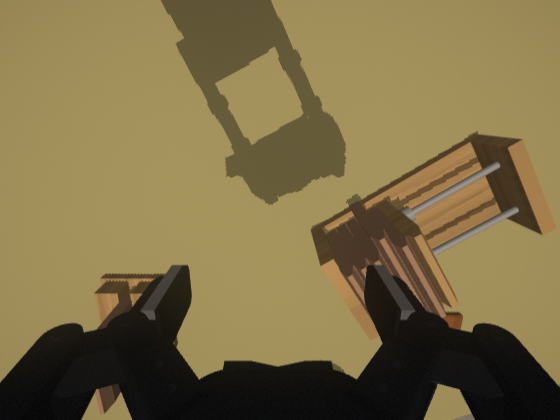

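drive_tool(motion=[[13.6,-37.7,0,0,0,0,0],[13.6,-37.7,0,0,0,0,0],[13.6,-37.7,0,0,0,0,0],[13.6,-37.7,0,0,0,0,0],[0,0,0,0,0,0,0]])

```text
time: 2.52
eef_pos: [502.2, -80.3, 231.9]
tool_rot: [[-0.902, 0.431, 0.003], [0.431, 0.902, -0.004], [-0.005, -0.002, -1.0]]
contact_force: [0.7, 0.8, 0.3]
width: 85.3
```

drive_tool(motion=[[21,-33,0,0,0,0,0],[21,-33,0,0,0,0,0],[21,-33,0,0,0,0,0],[20,-32,0,0,0,0,0],[0,0,0,0,0,0,0]])

```text
time: 2.93
eef_pos: [586.3, -210.6, 231.0]
tool_rot: [[-0.903, 0.43, 0.003], [0.43, 0.903, -0.003], [-0.004, -0.002, -1.0]]
contact_force: [-0.1, 0.6, 0.1]
width: 85.3
```

Run:
```python
from h import *
o=ctrl.get_obs();print(o['eef_pos'].round(1) if hasattr(o['eef_pos'],'round') else o['eef_pos'])
f=snap('wrist','w2.png');W=cloud(f);np.savez('/tmp/w2.npz',**{k:f[k] for k in f if k!='shot'})
P=W.reshape(-1,3);P=P[np.isfinite(P[:,0])]
S=P[(P[:,2]>116)&(P[:,2]<127)&(np.hypot(P[:,0]-541,P[:,1]+190)<60)]
print(len(S),S.mean(0),cv2.minAreaRect(S[:,:2].astype(np.float32)))
f=dict(np.load('/tmp/top.npz'));W=cloud(f)
P=W[235:315,295:375].reshape(-1,3);S=P[(P[:,2]>116)&(P[:,2]<128)]
print(len(S),S.mean(0),cv2.minAreaRect(S[:,:2].astype(np.float32)))
```

```text
[ 586.3 -210.6  231. ]
1091 [ 538.46631354 -190.72611336  120.19495795] ((540.7730102539062, -191.42324829101562), (8.690962791442871, 90.05174255371094), 64.06537628173828)
158 [ 540.70034711 -190.08874374  121.03785177] ((541.1996459960938, -190.57513427734375), (9.310164451599121, 89.21101379394531), 63.43632888793945)
```

View pics/w2.png

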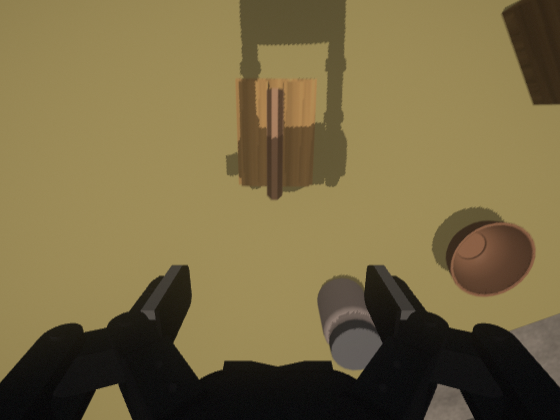

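drive_tool(motion=[[-22.8,9.7,0,0,0,0,0],[-22.7,9.7,0,0,0,0,0],[0,0,-30,0,0,0,0.3],[0,0,-30,0,0,0,0.4],[0,0,0,0,0,0,0.4]])

```text
time: 3.4
eef_pos: [531.9, -183.0, 165.6]
tool_rot: [[-0.904, 0.427, -0.011], [0.427, 0.904, 0.006], [0.013, 0.0, -1.0]]
contact_force: [-0.6, 1.3, -1.2]
width: 51.8
```

drive_tool(motion=[[0,0,-30,0,0,0,0.4],[0,0,-30,0,0,0,0.4],[0,0,-17,0,0,0,0.4],[0,0,0,0,0,0,0.4],[0,0,0,0,0,0,0.4]])

```text
time: 3.82
eef_pos: [536.8, -186.4, 94.4]
tool_rot: [[-0.904, 0.428, -0.002], [0.428, 0.904, 0.001], [0.002, 0.0, -1.0]]
contact_force: [0.1, 0.1, 0.3]
width: 51.3
```

Run:
```python
from h import *
o=ctrl.get_obs();print(o['eef_pos'],o['width'],o['tool_rot'])
snap('wrist','w3.png')
```

```text
[ 536.79166484 -186.35214423   94.37181409] 51.27855703922604 [[-9.03838562e-01  4.27869948e-01 -1.77809120e-03]
 [ 4.27868549e-01  9.03840275e-01  1.12332061e-03]
 [ 2.08774557e-03  2.54511183e-04 -9.99997788e-01]]
```

View pics/w3.png

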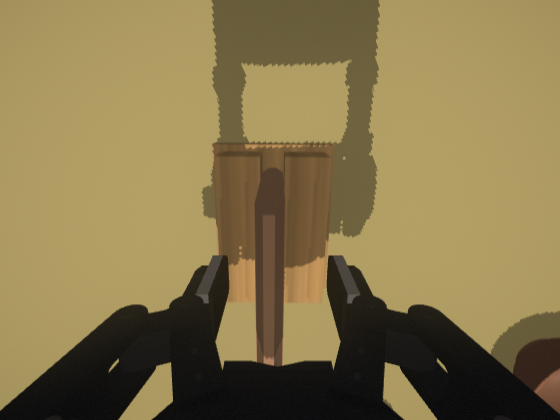

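drive_tool(motion=[[4,-4.8,0,0,0,-0.008,0.4],[0,0,0,0,0,0,0.4],[0,0,0,0,0,0,0.6],[0,0,0,0,0,0,1],[0,0,0,0,0,0,1]], grip_force=40)

```text
time: 4.28
eef_pos: [541.4, -193.1, 94.9]
tool_rot: [[-0.9, 0.437, 0.001], [0.437, 0.9, -0.0], [-0.001, 0.0, -1.0]]
contact_force: [0.0, 0.4, -0.1]
width: 15.5
```

drive_tool(motion=[[0,0,0,0,0,0,1],[0,0,0,0,0,0,1],[0,0,0,0,0,0,1],[0,0,0,0,0,0,1],[0,0,0,0,0,0,1]])

```text
time: 4.7
eef_pos: [541.6, -193.1, 95.0]
tool_rot: [[-0.9, 0.437, 0.001], [0.437, 0.9, -0.001], [-0.001, -0.0, -1.0]]
contact_force: [-1.0, 0.1, 5.4]
width: 12.9
```

drive_tool(motion=[[0,0,0,0,0,0,0.7],[0,0,0,0,0,0,0.7],[-0.5,1.2,-4,0,0,0,0.7],[0,0,0,0,0,0,0.7],[0,0,0,0,0,0,1]], grip_force=40)

```text
time: 5.12
eef_pos: [539.7, -191.2, 89.3]
tool_rot: [[-0.9, 0.436, -0.002], [0.436, 0.9, 0.001], [0.002, -0.0, -1.0]]
contact_force: [-2.1, -1.5, -0.0]
width: 14.6
```

drive_tool(motion=[[0,0,0,0,0,0,1],[0,0,0,0,0,0,1],[0,0,0,0,0,0,1],[0,0,0,0,0,0,1],[0,0,0,0,0,0,1]])

```text
time: 5.53
eef_pos: [540.3, -191.5, 90.0]
tool_rot: [[-0.9, 0.437, -0.001], [0.437, 0.9, 0.0], [0.001, 0.0, -1.0]]
contact_force: [1.0, -1.0, -3.2]
width: 12.8
```

Run:
```python
from h import *
o=ctrl.get_obs();print(o['eef_pos'],o['width'],o['contact_force'])
snap('wrist','w4.png')
```

```text
[ 540.3466717  -191.52599958   89.98356323] 12.83697624868918 [ 0.98537596 -1.01523366 -3.17209885]
```

View pics/w4.png

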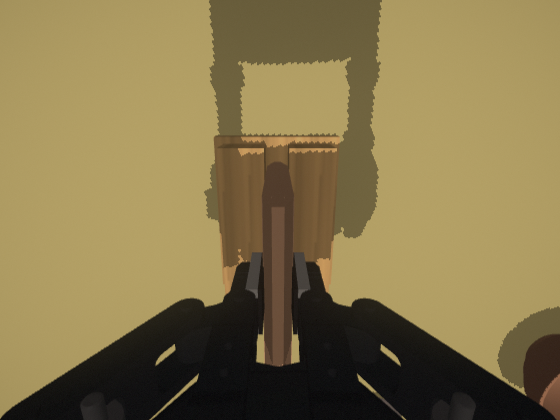

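drive_tool(motion=[[0,0,10,0,0,0,1],[0,0,20,0,0,0,1],[0,0,35,0,0,0,1],[0,0,37,0,0,0,1],[0,0,38,0,0,0,1]])

```text
time: 6.0
eef_pos: [539.8, -191.3, 231.7]
tool_rot: [[-0.9, 0.437, -0.001], [0.437, 0.9, 0.001], [0.001, -0.0, -1.0]]
contact_force: [1.1, -0.8, -2.6]
width: 12.9
```

```bash
cat > rackfit.py <<'E'
from h import *
from scipy.optimize import least_squares
def prof(W,x,name,ym=(60,340)):
    pass
for fn in ['top','w1']:
    f=dict(np.load('/tmp/%s.npz'%fn));W=cloud(f)
    P=W.reshape(-1,3);P=P[np.isfinite(P[:,0])&(P[:,0]>490)&(P[:,0]<660)&(P[:,1]>60)&(P[:,1]<340)]
    B=P[(P[:,2]>60)&(P[:,2]<79)&(P[:,1]>270)];
    if len(B)>30: print(fn,'endblock',cv2.minAreaRect(B[:,:2].astype(np.float32)))
    Wl=P[(P[:,2]>94)&(P[:,2]<106)&(P[:,1]<108)]
    if len(Wl)>30: print(fn,'wall',cv2.minAreaRect(Wl[:,:2].astype(np.float32)))
    bd=P[(P[:,2]>10)&(P[:,2]<20)]; print(fn,'board',cv2.minAreaRect(bd[:,:2].astype(np.float32)))
    # crests: for yaw candidates sharpen the height profile
    T=P[(P[:,2]>104)&(P[:,2]<130)&(P[:,1]<200)]
    best=None
    for yaw in np.arange(3,10,.25):
        a=np.radians(yaw); yy=-np.sin(a)*(T[:,0]-575)+np.cos(a)*(T[:,1]-150)
        b=np.round(yy).astype(int); b-=b.min(); n=np.bincount(b); m=np.bincount(b,T[:,2])/np.maximum(n,1)
        s=np.sum(n*(m-T[:,2].mean())**2)
        if best is None or s>best[0]: best=(s,yaw,yy)
    print(fn,'yaw',best[1],len(T))
    yy=best[2];
    for k in range(int(yy.min()),int(yy.max())+1):
        q=abs(yy-k)<.75
        if q.sum()>3: print(k,q.sum(),T[q,2].mean().round(1),end=' | ')
    print()
    a=np.radians(best[1]);xx=np.cos(a)*(T[:,0]-575)+np.sin(a)*(T[:,1]-150)
    print('x range',np.percentile(xx,[0.5,99.5]))
    h=T[:,2]>116
    xs=xx[h];ys=yy[h]
    for k in range(-60,60,4):
        q=abs(ys-k)<3
        if q.sum()>10:print(k,np.percentile(xs[q],[2,98]).round(0),end=' ')
    print()
E
python3 rackfit.py
```

```text
top endblock ((557.5313720703125, 309.3222351074219), (109.91557312011719, 17.668107986450195), 7.068824291229248)
top wall ((582.8036499023438, 100.15925598144531), (108.9115982055664, 24.44643783569336), 6.807491779327393)
top board ((571.0789794921875, 199.10769653320312), (111.35099029541016, 223.62896728515625), 6.83892822265625)
top yaw 6.5 1641
-47 40 111.2 | -46 40 114.3 | -45 37 116.9 | -44 41 121.8 | -43 32 123.2 | -42 40 125.6 | -41 12 123.7 | -40 37 125.0 | -39 23 123.8 | -38 17 124.8 | -37 34 122.3 | -36 7 119.1 | -34 26 112.8 | -33 38 112.1 | -32 41 116.1 | -31 30 118.1 | -30 40 119.7 | -29 37 124.9 | -28 30 124.2 | -27 26 126.5 | -26 36 123.8 | -25 20 125.4 | -24 39 125.3 | -21 23 115.5 | -20 33 113.1 | -19 17 115.3 | -18 42 114.2 | -17 43 117.8 | -16 44 120.7 | -15 42 123.4 | -14 14 126.0 | -13 40 124.4 | -12 12 124.3 | -11 34 125.3 | -10 16 121.4 | -9 4 120.9 | -8 36 119.1 | -7 25 117.0 | -6 7 106.6 | -5 43 112.8 | -4 54 113.4 | -3 55 117.4 | -2 65 120.8 | -1 43 121.9 | 0 51 125.2 | 1 22 123.2 | 2 50 125.2 | 3 40 124.2 | 4 17 124.9 | 5 53 123.0 | 6 12 118.6 | 9 37 11
[... 2015 characters left out ...]
22.8 | 17 133 122.6 | 18 85 120.4 | 19 74 117.7 | 20 79 114.3 | 21 75 111.6 | 22 71 108.7 | 23 160 108.0 | 24 204 110.7 | 25 211 114.0 | 26 209 116.7 | 27 160 118.3 | 28 152 118.4 | 29 146 118.6 | 30 144 118.3 | 31 151 118.6 | 32 148 118.6 | 33 131 118.4 | 34 73 116.5 | 35 49 113.3 | 36 44 110.4 | 37 42 107.3 | 38 35 105.5 | 
x range [-61.62433372  44.68725774]
-48 [-43.   9.] -44 [-44.   5.] -40 [-44. -13.] -36 [-44. -20.] -32 [-44. -28.] -28 [-44. -32.] -24 [-44. -40.] -20 [-44. -39.] -16 [-45. -39.] -12 [-45. -37.] -8 [-45. -32.] -4 [-61. -17.] 0 [-61.   9.] 4 [-61.  30.] 8 [-56.  40.] 12 [-44.  42.] 16 [-44.  44.] 20 [-44.  44.] 24 [-43.  44.] 28 [-43.  44.] 32 [-44.  44.] 36 [-44.  43.]
```

drive_tool(motion=[[3,20,0,0,0,0.05,1],[5,35,0,0,0,0.06,1],[5,37,0,0,0,0.06,1],[5,37,0,0,0,0.06,1],[5,37,0,0,0,0.06,1]])

```text
time: 6.42
eef_pos: [563.6, -24.3, 231.4]
tool_rot: [[-0.987, 0.159, 0.001], [0.159, 0.987, -0.0], [-0.001, 0.0, -1.0]]
contact_force: [1.5, 0.1, -2.1]
width: 13.1
```

drive_tool(motion=[[5,37,0,0,0,0.06,1],[5,37,0,0,0,0.06,1],[5,37,0,0,0,0.06,1],[3,30,0,0,0,0.06,1],[3,20,0,0,0,0.04,1]])

```text
time: 6.83
eef_pos: [584.4, 138.7, 231.2]
tool_rot: [[-0.992, -0.123, 0.001], [-0.123, 0.992, 0.001], [-0.001, 0.001, -1.0]]
contact_force: [1.3, -0.4, -1.9]
width: 12.5
```

drive_tool(motion=[[2.8,24.1,0,0,0,0,1],[0,0,0,0,0,0,1],[0,0,0,0,0,0,1],[0,0,0,0,0,0,1],[0,0,0,0,0,0,1]])

```text
time: 7.25
eef_pos: [587.2, 158.5, 230.5]
tool_rot: [[-0.993, -0.117, -0.0], [-0.117, 0.993, -0.0], [0.0, -0.0, -1.0]]
contact_force: [-0.4, 0.1, -2.5]
width: 13.3
```

Run:
```python
from h import *
o=ctrl.get_obs();print(o['eef_pos'],o['width'],o['contact_force'],np.degrees(np.arctan2(o['tool_rot'][1][1],o['tool_rot'][0][1])))
for n in ['wrist','top']:
    f=snap(n,n+'5.png');np.savez('/tmp/%s5.npz'%n,**{k:f[k] for k in f if k!='shot'})
```

```text
[587.23382527 158.5302334  230.49418851] 13.28778652383426 [-0.40454086  0.14313073 -2.47160712] 96.72569402525964
```

View pics/wrist5.png

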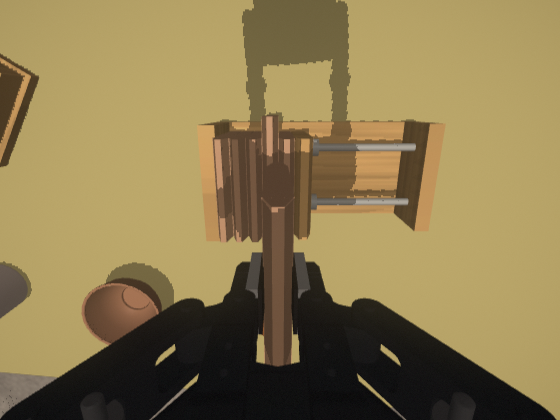

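Run:
```python
from h import *
a=np.radians(6.8);R=np.array([[np.cos(a),np.sin(a)],[-np.sin(a),np.cos(a)]])
for n in ['wrist5','top5']:
    f=dict(np.load('/tmp/%s.npz'%n));W=cloud(f);P=W.reshape(-1,3);P=P[np.isfinite(P[:,0])]
    Q=(P[:,:2]-[575,150])@R.T
    print(n)
    T=(abs(Q[:,0])<70)&(abs(Q[:,1])<60)&(P[:,2]>104)&(P[:,2]<131)
    for k in np.arange(-52,40,1.):
        q=T&(abs(Q[:,1]-k)<.75)&((Q[:,0]<-5) if n=='wrist5' else True)
        if q.sum()>3: print(int(k),q.sum(),P[q,2].mean().round(1),end=' | ')
    print()
    S=(abs(Q[:,0])<70)&(abs(Q[:,1]-8)<20)&(P[:,2]>140)
    for zl in range(140,270,6):
        q=S&(P[:,2]>=zl)&(P[:,2]<zl+6)
        if q.sum()>5: print(zl,q.sum(),np.percentile(Q[q,0],[2,98]).round(1),np.percentile(Q[q,1],[2,50,98]).round(1))
```

```text
wrist5
-49 6 109.1 | -48 28 110.6 | -47 24 113.1 | -46 24 116.4 | -45 29 118.9 | -44 59 122.9 | -43 89 123.8 | -42 87 123.8 | -41 90 123.8 | -40 91 123.7 | -39 111 123.2 | -38 141 121.0 | -37 129 117.8 | -36 120 114.8 | -35 109 111.7 | -34 55 110.6 | -33 37 113.1 | -32 44 116.6 | -31 46 119.8 | -30 62 123.0 | -29 90 123.9 | -28 92 123.7 | -27 92 123.7 | -26 87 123.7 | -25 100 123.3 | -24 120 121.1 | -23 117 117.8 | -22 112 114.5 | -21 101 111.5 | -20 68 110.8 | -19 58 113.5 | -18 53 116.6 | -17 57 120.5 | -16 69 123.0 | -15 89 123.8 | -14 85 123.7 | -13 92 123.7 | -12 91 123.9 | -11 99 123.3 | -10 107 120.7 | -9 104 117.7 | -8 95 114.6 | -7 91 111.6 | -6 92 111.0 | -5 98 113.6 | -4 90 116.8 | -3 78 120.2 | -2 79 123.5 | -1 90 124.2 | 0 96 124.2 | 1 95 124.2 | 2 77 124.2 | 3 86 123.3 | 4 91 120.8 | 5 92 118.3 | 6 70 115.3 | 7 71 111.0 | 8 50 110.9 | 9 50 113.5 | 10 50 116.3 | 11 28 119.5 | 12 52 123.1 | 13 54 123.4 | 14 55 123.3 | 15 40 123.0 | 16 57 123.6 | 17 70 123.2 | 18 78 120.9 | 19 83 117.8 | 20 79 114.6 | 21 76 111.7 | 22 74 107.8 | 23 90 108.0 | 24 96 111.4 | 25 99 114.8 | 26
[... 1885 characters left out ...]
.8 | 24 4 113.6 | 25 12 113.0 | 26 12 116.0 | 27 13 120.2 | 28 8 120.3 | 29 4 121.4 | 30 7 118.0 | 
164 6 [-29.    2.4] [ 1.9  5.8 11.8]
170 17 [-29.4   2.2] [ 0.6  0.9 10.7]
182 19 [-29.7   5.5] [ 0.3  1.  12.3]
188 9 [-29.7   3.6] [0.4 1.4 7.4]
194 21 [-29.4  14.4] [ 0.7  1.2 14. ]
200 7 [-26.3   7.9] [1.3 1.3 1.7]
206 17 [-29.2   5.8] [ 0.4  1.1 11.9]
212 11 [-29.8   5.8] [ 1.2  1.5 11.9]
218 13 [-29.4   1.6] [ 0.4  1.  10. ]
224 12 [-29.2   1.2] [1.1 1.4 9.6]
230 8 [-29.4   3.2] [0.6 0.9 4. ]
236 24 [-29.7  11.4] [-10.5   1.2   8.7]
242 13 [-29.5  10.6] [-11.7   0.5   5.1]
248 33 [-29.8   6. ] [-6.5  2.5  7.9]
254 20 [-29.4   9.5] [-11.8   3.1   6.7]
260 14 [-29.3   6.5] [-9.   3.9  7.1]
```

Run:
```python
import cv2
i=cv2.imread('pics/wrist5.png')[100:250,190:330];cv2.imwrite('pics/w5c.png',cv2.resize(i,None,fx=4,fy=4,interpolation=cv2.INTER_CUBIC))
```

```text
(no output)
```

View pics/w5c.png

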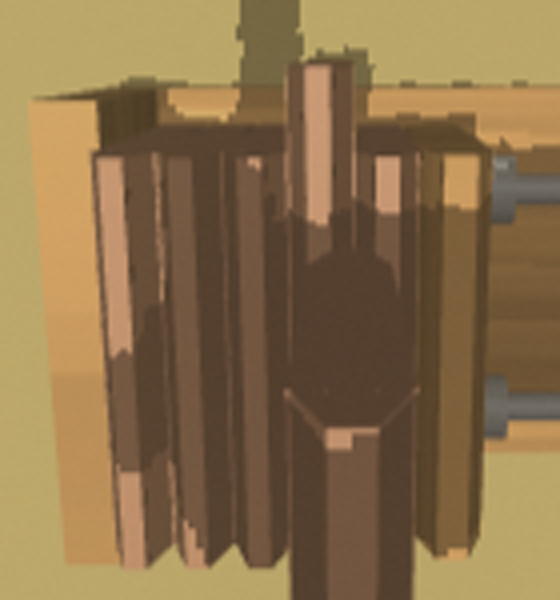

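Run:
```python
from h import *
a=np.radians(6.8);R=np.array([[np.cos(a),np.sin(a)],[-np.sin(a),np.cos(a)]])
f=dict(np.load('/tmp/wrist5.npz'));W=cloud(f);P=W.reshape(-1,3);P=P[np.isfinite(P[:,0])]
Q=(P[:,:2]-[575,150])@R.T
n=abs(Q[:,0])<80
for nm,q in [('end',(P[:,2]>65)&(P[:,2]<79)&(abs(Q[:,1]-157)<12)),('wall',(P[:,2]>94)&(P[:,2]<106)&(abs(Q[:,1]+56)<10)),('board',(P[:,2]>10)&(P[:,2]<20)&(Q[:,1]>50)&(Q[:,1]<140))]:
    q=q&n;print(nm,q.sum(),np.percentile(Q[q,0],[1,99]).round(1),np.percentile(Q[q,1],[1,99]).round(1),P[q,2].mean())
for c in [-41.2,-27.3,-13.4,.6,14.6]:
    q=n&(abs(Q[:,1]-c)<2)&(P[:,2]>115)&(P[:,2]<130);print(c,np.percentile(Q[q,0],[1,99]).round(1))
    for x0 in (-35,-20,0,30):
        q2=q&(abs(Q[:,0]-x0)<6)
    # yaw of crest
    q=n&(abs(Q[:,1]-c)<4.5)&(P[:,2]>121.5)&(P[:,2]<130)
    pl=np.polyfit(Q[q,0],Q[q,1],1);print('   slope',pl.round(4))
```

```text
end 2056 [-53.3  54.4] [151.2 166.6] 73.1947155625328
wall 1637 [-53.3  54.9] [-63.2 -48.5] 99.1857354006275
board 5720 [-53.9  55. ] [ 51.1 139.1] 14.128740454079187
-41.2 [-43.6  45.1]
   slope [ 7.00000e-04 -4.08882e+01]
-27.3 [-43.6  44.8]
   slope [-9.00000e-04 -2.70294e+01]
-13.4 [-43.6  44.7]
   slope [ 5.00000e-04 -1.31872e+01]
0.6 [-61.2 -23.6]
   slope [-0.0099  0.219 ]
14.6 [-43.8 -22. ]
   slope [ 0.0756 17.2862]
```

drive_tool(motion=[[-2.4,0.2,-10,0,0,0,1],[0,0,-10,0,0,0,1],[0,0,-7,0,0,0,1],[0,0,0,0,0,0,1],[0,0,0,0,0,0,1]])

```text
time: 7.77
eef_pos: [584.0, 159.3, 201.7]
tool_rot: [[-0.993, -0.118, -0.003], [-0.118, 0.993, -0.001], [0.003, -0.0, -1.0]]
contact_force: [-0.5, -0.2, -1.4]
width: 13.2
```

```bash
cat > st.py <<'E'
from h import *
o=ctrl.get_obs();p=np.array(o['eef_pos']);a=np.radians(6.8)
d=p[:2]-[575,150];x=np.cos(a)*d[0]+np.sin(a)*d[1];y=-np.sin(a)*d[0]+np.cos(a)*d[1]
R=np.array(o['tool_rot']);F=np.array(o['contact_force'])
print('t%.2f s=%.2f rel=%.2f depth=%.2f yaw %.2f F'%(o['time'],x+0.8,y-.47,203-p[2],np.degrees(np.arctan2(R[1,1],R[0,1]))-96.8),F.round(1),'Frow',(np.cos(a)*F[1]-np.sin(a)*F[0]).round(1),'w',round(o['width'],1),'p',p.round(1),'M',np.round(o['ft_torque'],2))
E
python3 st.py
```

```text
t7.77 s=10.87 rel=7.70 depth=1.30 yaw -0.04 F [-0.5 -0.2 -1.4] Frow -0.2 w 13.2 p [584.  159.3 201.7] M [ 0.    0.05 -0.04]
```

drive_tool(motion=[[0.5,0.2,-3,0,0,0,1],[0,0.2,-3,0,0,0,1],[-0.1,0.9,-3,0,0,0,1],[0,0,0,0,0,0,1],[0,0,0,0,0,0,1]])

```text
time: 8.18
eef_pos: [585.7, 160.3, 194.3]
tool_rot: [[-0.993, -0.118, 0.001], [-0.118, 0.993, -0.001], [-0.0, -0.001, -1.0]]
contact_force: [1.2, -1.7, -2.7]
width: 13.3
```

```bash
python3 st.py
```

```text
t8.18 s=12.61 rel=8.48 depth=8.71 yaw -0.00 F [ 1.2 -1.7 -2.7] Frow -1.8 w 13.3 p [585.7 160.3 194.3] M [-0.63 -0.12  0.05]
```

drive_tool(motion=[[-0.7,0.7,-3,0,0,0,1],[-0.1,0.9,-3,0,0,0,1],[-0.1,0.8,-3,0,0,0,1],[0,0,0,0,0,0,1],[0,0,0,0,0,0,1]])

```text
time: 8.6
eef_pos: [585.6, 163.3, 186.5]
tool_rot: [[-0.993, -0.118, 0.003], [-0.118, 0.993, -0.0], [-0.003, -0.001, -1.0]]
contact_force: [0.9, -2.5, 0.0]
width: 12.7
```

```bash
python3 st.py
```

```text
t8.60 s=12.85 rel=11.44 depth=16.53 yaw -0.01 F [ 0.9 -2.5  0. ] Frow -2.6 w 12.7 p [585.6 163.3 186.5] M [-0.74 -0.22  0.09]
```

drive_tool(motion=[[-0.8,0.4,-3,0,0,0,1],[-0.1,0.6,-3,0,0,0,1],[-0.1,0.6,-3,0,0,0,1],[0,0,0,0,0,0,1],[0,0,0,0,0,0,1]])

```text
time: 9.02
eef_pos: [582.5, 165.2, 174.9]
tool_rot: [[-0.993, -0.118, -0.002], [-0.118, 0.993, 0.0], [0.002, 0.001, -1.0]]
contact_force: [-0.2, -1.5, -2.0]
width: 13.0
```

```bash
python3 st.py
python3 - <<'E'
from h import *
snap('wrist','w6.png')
E
```

```text
t9.02 s=10.08 rel=13.73 depth=28.10 yaw -0.03 F [-0.2 -1.5 -2. ] Frow -1.5 w 13.0 p [582.5 165.2 174.9] M [-0.42 -0.13  0.04]
```

View pics/w6.png

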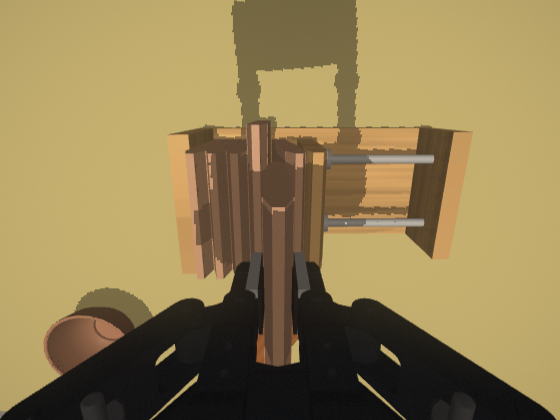

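drive_tool(motion=[[1.3,0.5,-3,0,0,0,1],[0,0.1,-4,0,0,0,1],[0,0,-4,0,0,0,1],[0,0,0,0,0,0,1],[0,0,0,0,0,0,1]])

```text
time: 9.48
eef_pos: [584.7, 166.1, 164.5]
tool_rot: [[-0.993, -0.118, -0.0], [-0.118, 0.993, 0.001], [0.0, 0.001, -1.0]]
contact_force: [0.2, 0.2, -3.3]
width: 12.9
```

```bash
python3 st.py
```

```text
t9.48 s=12.30 rel=14.42 depth=38.55 yaw -0.04 F [ 0.2  0.2 -3.3] Frow 0.2 w 12.9 p [584.7 166.1 164.5] M [ 0.15 -0.27  0.1 ]
```

drive_tool(motion=[[-0.6,-0.1,-5,0,0,0,1],[0,0,-6,0,0,0,1],[0,0,-6,0,0,0,1],[0,0,-6,0,0,0,1],[0,0,0,0,0,0,1]])

```text
time: 9.9
eef_pos: [583.7, 165.8, 140.7]
tool_rot: [[-0.993, -0.118, -0.001], [-0.118, 0.993, 0.001], [0.001, 0.001, -1.0]]
contact_force: [1.1, 2.9, -4.6]
width: 12.6
```

```bash
python3 st.py
```

```text
t9.90 s=11.30 rel=14.19 depth=62.29 yaw -0.05 F [ 1.1  2.9 -4.6] Frow 2.8 w 12.6 p [583.7 165.8 140.7] M [ 0.64 -0.26  0.08]
```

drive_tool(motion=[[0,0.3,-3,0,0,0,1],[0,0.2,-3,0,0,0,1],[0,0,-2.5,0,0,0,1],[0,0,0,0,0,0,1],[0,0,0,0,0,0,1]])

```text
time: 10.32
eef_pos: [583.8, 165.8, 132.8]
tool_rot: [[-0.993, -0.118, -0.001], [-0.118, 0.993, -0.0], [0.001, 0.0, -1.0]]
contact_force: [2.1, 2.0, -3.3]
width: 13.2
```

```bash
python3 st.py
```

```text
t10.32 s=11.38 rel=14.23 depth=70.18 yaw -0.03 F [ 2.1  2.  -3.3] Frow 1.8 w 13.2 p [583.8 165.8 132.8] M [ 0.5  -0.21  0.1 ]
```

drive_tool(motion=[[0,0,-2,0,0,0,1],[0,0,-1.5,0,0,0,1],[0,0,-1,0,0,0,1],[0,0,0,0,0,0,1],[0,0,0,0,0,0,1]])

```text
time: 10.73
eef_pos: [584.0, 165.9, 129.0]
tool_rot: [[-0.993, -0.118, -0.0], [-0.118, 0.993, -0.0], [0.0, -0.0, -1.0]]
contact_force: [0.2, 0.6, -2.1]
width: 12.9
```

```bash
python3 st.py
```

```text
t10.73 s=11.59 rel=14.23 depth=74.00 yaw -0.03 F [ 0.2  0.6 -2.1] Frow 0.5 w 12.9 p [584.  165.9 129. ] M [0.44 0.01 0.08]
```

drive_tool(motion=[[0,0,-1,0,0,0,1],[0,0,-1,0,0,0,1],[0,0,0,0,0,0,1],[0,0,0,0,0,0,1],[0,0,0,0,0,0,1]])

```text
time: 11.15
eef_pos: [584.6, 165.9, 128.2]
tool_rot: [[-0.993, -0.118, 0.001], [-0.118, 0.993, -0.0], [-0.001, -0.0, -1.0]]
contact_force: [-1.8, 0.6, 6.4]
width: 13.1
```

```bash
python3 st.py
```

```text
t11.15 s=12.17 rel=14.20 depth=74.83 yaw -0.03 F [-1.8  0.6  6.4] Frow 0.8 w 13.1 p [584.6 165.9 128.2] M [0.18 0.53 0.06]
```

drive_tool(motion=[[-2,-0.2,0,0,0,0,1],[-2,-0.2,0,0,0,0,1],[-2,-0.3,0,0,0,0,1],[0,0,0,0,0,0,1],[0,0,0,0,0,0,1]])

```text
time: 11.57
eef_pos: [579.9, 165.3, 128.4]
tool_rot: [[-0.993, -0.118, 0.004], [-0.118, 0.993, 0.0], [-0.004, -0.0, -1.0]]
contact_force: [3.0, 0.7, 5.3]
width: 13.0
```

```bash
python3 st.py
```

```text
t11.57 s=7.47 rel=14.19 depth=74.58 yaw -0.02 F [3.  0.7 5.3] Frow 0.3 w 13.0 p [579.9 165.3 128.4] M [ 0.19 -0.67  0.05]
```

drive_tool(motion=[[-2.5,-0.3,0.5,0,0,0,1],[-2.5,-0.3,0,0,0,0,1],[-2.5,-0.3,0,0,0,0,1],[-2.5,-0.3,0,0,0,0,1],[0,0,0,0,0,0,1]])

```text
time: 11.98
eef_pos: [567.5, 163.9, 127.8]
tool_rot: [[-0.993, -0.118, -0.001], [-0.118, 0.993, -0.0], [0.001, -0.0, -1.0]]
contact_force: [3.5, 0.6, 4.6]
width: 13.2
```

```bash
python3 st.py
```

```text
t11.98 s=-5.04 rel=14.19 depth=75.18 yaw -0.02 F [3.5 0.6 4.6] Frow 0.2 w 13.2 p [567.5 163.9 127.8] M [ 0.07 -0.55  0.06]
```

drive_tool(motion=[[-2,-0.2,0,0,0,0,1],[-2,-0.2,0,0,0,0,1],[-2,-0.3,0,0,0,0,1],[0,0,0,0,0,0,1],[0,0,0,0,0,0,1]])

```text
time: 12.4
eef_pos: [559.2, 162.9, 125.7]
tool_rot: [[-0.993, -0.118, -0.007], [-0.118, 0.993, -0.001], [0.007, -0.0, -1.0]]
contact_force: [-1.0, -0.5, -4.4]
width: 12.8
```

```bash
python3 st.py
```

```text
t12.40 s=-13.36 rel=14.19 depth=77.29 yaw -0.03 F [-1.  -0.5 -4.4] Frow -0.4 w 12.8 p [559.2 162.9 125.7] M [0.15 0.14 0.04]
```

drive_tool(motion=[[0,0,0,0,0,0,0.8],[0,0,0,0,0,0,0.75],[0,0,0,0,0,0,0.7],[0,0,4,0,0,0,0.6],[0,0,10,0,0,0,0.6]])

```text
time: 12.82
eef_pos: [561.2, 163.1, 141.1]
tool_rot: [[-0.993, -0.118, -0.003], [-0.118, 0.993, -0.001], [0.003, -0.0, -1.0]]
contact_force: [0.0, -0.0, -0.1]
width: 34.3
```

drive_tool(motion=[[0,0,15,0,0,0,0.6],[0,0,20,0,0,0,0.6],[0,0,20,0,0,0,0.6],[0,0,0,0,0,0,1],[0,0,0,0,0,0,1]])

```text
time: 13.23
eef_pos: [563.8, 163.7, 199.4]
tool_rot: [[-0.993, -0.118, 0.005], [-0.118, 0.993, 0.001], [-0.005, 0.0, -1.0]]
contact_force: [-0.6, -0.3, -0.6]
width: 10.8
```

```bash
python3 st.py
python3 - <<'E'
from h import *
for n in ['wrist','top','scene']:
    f=snap(n,n+'7.png');np.savez('/tmp/%s7.npz'%n,**{k:f[k] for k in f if k!='shot'})
E
```

```text
t13.23 s=-8.68 rel=14.44 depth=3.61 yaw -0.03 F [-0.6 -0.3 -0.6] Frow -0.2 w 10.8 p [563.8 163.7 199.4] M [-0.03 -0.02  0.03]
```

View pics/wrist7.png

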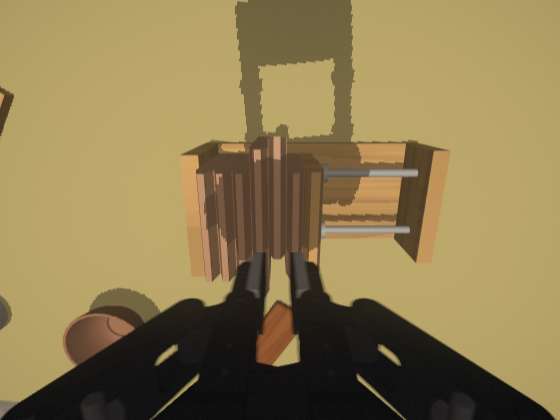

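View pics/scene7.png

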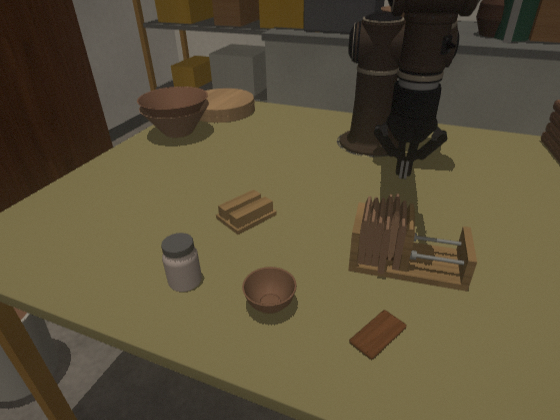

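```bash
cat > meas.py <<'E'
import sys
from h import *
a=np.radians(6.8);R=np.array([[np.cos(a),np.sin(a)],[-np.sin(a),np.cos(a)]])
f=dict(np.load('/tmp/%s.npz'%sys.argv[1]));W=cloud(f);P=W.reshape(-1,3);P=P[np.isfinite(P[:,0])]
Q=(P[:,:2]-[575,150])@R.T
T=(abs(Q[:,0])<70)&(abs(Q[:,1])<60)&(P[:,2]>104)&(P[:,2]<165)
for k in np.arange(-46,56,1.):
    q=T&(abs(Q[:,1]-k)<.6)
    if q.sum()>3: print(int(k),q.sum(),np.percentile(P[q,2],[15,50,85]).round(0),np.percentile(Q[q,0],[1,99]).round(0))
E
python3 meas.py wrist7
```

```text
-46 18 [111. 117. 118.] [-44.  37.]
-45 20 [113. 119. 121.] [-44.  42.]
-44 84 [123. 124. 124.] [-44.  44.]
-43 173 [123. 124. 125.] [-44.  45.]
-42 174 [123. 124. 125.] [-44.  44.]
-41 178 [123. 124. 125.] [-44.  44.]
-40 175 [124. 124. 125.] [-44.  45.]
-39 222 [123. 124. 125.] [-44.  45.]
-38 301 [120. 121. 123.] [-44.  45.]
-37 293 [116. 118. 120.] [-44.  45.]
-36 277 [113. 115. 117.] [-43.  45.]
-35 248 [110. 112. 113.] [-44.  45.]
-34 103 [110. 111. 111.] [-44.  45.]
-33 49 [112. 113. 115.] [-44.  45.]
-32 59 [115. 117. 118.] [-44.  41.]
-31 54 [118. 120. 122.] [-44.  45.]
-30 107 [122. 124. 125.] [-44.  43.]
-29 171 [123. 124. 125.] [-44.  45.]
-28 180 [123. 124. 125.] [-44.  44.]
-27 167 [123. 124. 125.] [-44.  44.]
-26 174 [124. 124. 125.] [-44.  44.]
-25 216 [123. 124. 125.] [-44.  44.]
-24 260 [120. 121. 123.] [-44.  45.]
-23 260 [117. 118. 120.] [-44.  45.]
-22 249 [113. 115. 116.] [-44.  45.]
-21 230 [110. 112. 113.] [-44.  45.]
-20 116 [110. 111. 112.] [-44.  45.]
-19 81 [112. 114. 115.] [-44.  42.]
-18 80 [115. 117. 118.] [-44.  34.]
-17 82 [119. 120. 122.] [-44.  35.]
[... 1771 characters left out ...]
. 118. 120.] [-44.  20.]
34 91 [114. 115. 117.] [-44.  21.]
35 86 [110. 112. 114.] [-44.  23.]
36 93 [106. 107. 110.] [-44.  31.]
37 173 [107. 109. 110.] [-44.  34.]
38 188 [110. 112. 113.] [-44.  33.]
39 190 [113. 115. 117.] [-44.  32.]
40 179 [117. 118. 119.] [-44.  30.]
41 136 [118. 119. 120.] [-44.  28.]
42 141 [118. 119. 120.] [-44.  28.]
43 142 [119. 119. 120.] [-44.  29.]
44 136 [119. 119. 120.] [-44.  29.]
45 141 [118. 119. 120.] [-44.  30.]
46 150 [119. 119. 120.] [-44.  31.]
47 129 [118. 119. 120.] [-44.  32.]
48 77 [115. 117. 118.] [-44.  36.]
49 75 [112. 113. 115.] [-44.  33.]
50 83 [109. 110. 111.] [-44.  45.]
51 84 [106. 107. 108.] [-44.  44.]
52 40 [104. 105. 106.] [-35.  45.]
```

Run:
```python
from h import *
a=np.radians(6.8);R=np.array([[np.cos(a),np.sin(a)],[-np.sin(a),np.cos(a)]])
for n in ['wrist7','top7']:
    f=dict(np.load('/tmp/%s.npz'%n));W=cloud(f);P=W.reshape(-1,3);P=P[np.isfinite(P[:,0])]
    Q=(P[:,:2]-[575,150])@R.T
    for k in range(-72,60,5):
        q=(abs(Q[:,0]-k)<2.5)&(abs(Q[:,1]-14.7)<2)&(P[:,2]>20)&(P[:,2]<170)
        if q.sum()>2: print(n,k,q.sum(),np.median(P[q,2]).round(1),(P[q,2].max()-P[q,2].min()).round(1))
```

```text
wrist7 -72 6 122.3 1.1
wrist7 -67 42 123.0 2.7
wrist7 -62 42 123.9 3.0
wrist7 -57 46 124.5 3.9
wrist7 -52 43 125.2 2.6
wrist7 -47 43 126.3 3.5
wrist7 -42 42 127.1 2.8
wrist7 -37 42 128.0 2.7
wrist7 -32 42 128.7 2.7
wrist7 -27 39 129.7 2.7
wrist7 -22 35 130.6 2.3
wrist7 -17 36 131.6 3.4
wrist7 -12 32 132.4 2.8
wrist7 -7 34 133.0 3.1
wrist7 -2 32 134.0 2.8
wrist7 3 33 134.9 3.4
wrist7 8 32 135.7 2.6
wrist7 13 35 136.3 3.0
wrist7 18 20 136.8 1.9
top7 -67 4 121.9 7.4
top7 -62 5 124.6 8.3
top7 -57 5 128.3 6.7
top7 -52 4 126.5 2.8
top7 -42 5 127.3 3.0
top7 -37 5 127.9 11.5
top7 -32 4 129.4 3.7
top7 -27 5 130.1 7.3
top7 -22 4 127.1 2.6
top7 -12 5 134.0 2.9
top7 -7 5 133.6 6.4
```

Run:
```python
import cv2
i=cv2.imread('pics/scene7.png')[185:285,340:480];cv2.imwrite('pics/s7c.png',cv2.resize(i,None,fx=5,fy=5,interpolation=cv2.INTER_CUBIC))
```

```text
(no output)
```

View pics/s7c.png

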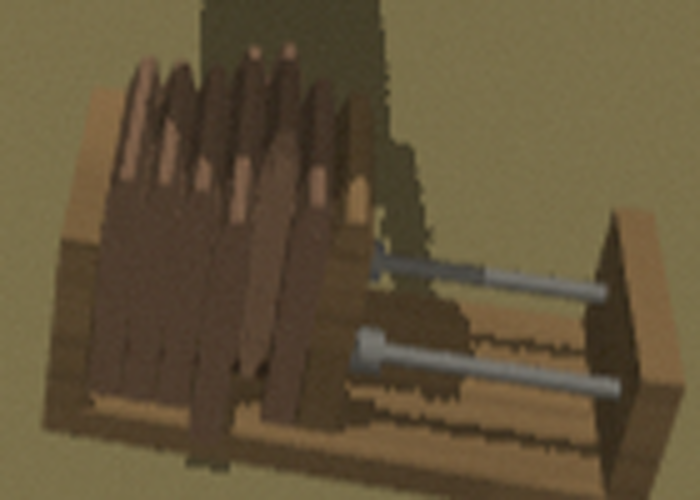

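drive_tool(motion=[[8.7,0.9,0,0,0,0,1],[8.7,1,-15,0,0,0,1],[0,0,-20,0,0,0,1],[0,0,-20,0,0,0,1],[0,0,0,0,0,0,1]])

```text
time: 13.8
eef_pos: [576.2, 164.4, 136.2]
tool_rot: [[-0.993, -0.118, -0.01], [-0.118, 0.993, -0.002], [0.01, -0.001, -1.0]]
contact_force: [-0.8, -0.1, -0.5]
width: 0.0
```

```bash
python3 st.py
```

```text
t13.80 s=3.71 rel=13.67 depth=66.78 yaw -0.04 F [-0.8 -0.1 -0.5] Frow -0.0 w 0.0 p [576.2 164.4 136.2] M [ 0.02 -0.03 -0.04]
```

drive_tool(motion=[[0,0,3,0,0,0,1],[4,1.1,0,0,0,0,1],[3,0.4,0,0,0,0,1],[0,0,0,0,0,0,1],[0,0,0,0,0,0,1]])

```text
time: 14.22
eef_pos: [587.7, 167.0, 146.1]
tool_rot: [[-0.993, -0.118, 0.002], [-0.118, 0.993, 0.0], [-0.002, 0.0, -1.0]]
contact_force: [0.1, 0.5, -0.0]
width: -0.3
```

```bash
python3 st.py
```

```text
t14.22 s=15.47 rel=14.90 depth=56.86 yaw -0.02 F [ 0.1  0.5 -0. ] Frow 0.5 w -0.3 p [587.7 167.  146.1] M [-0.04  0.   -0.02]
```

drive_tool(motion=[[-4,-1.1,-4,0,0,0,1],[0,0,-2,0,0,0,1],[0,0,0,0,0,0,1],[0,0,0,0,0,0,1],[0,0,0,0,0,0,1]])

```text
time: 14.63
eef_pos: [582.4, 165.6, 138.7]
tool_rot: [[-0.993, -0.118, -0.0], [-0.118, 0.993, -0.0], [0.0, -0.0, -1.0]]
contact_force: [-0.3, -0.0, -0.3]
width: -0.3
```

```bash
python3 st.py
```

```text
t14.63 s=10.04 rel=14.17 depth=64.30 yaw -0.03 F [-0.3 -0.  -0.3] Frow 0.0 w -0.3 p [582.4 165.6 138.7] M [-0.01  0.03  0.05]
```

drive_tool(motion=[[1,0.1,-2,0,0,0,1],[2,0.2,-1.5,0,0,0,1],[2,0.2,-1.5,0,0,0,1],[0,0,0,0,0,0,1],[0,0,0,0,0,0,1]])

```text
time: 15.05
eef_pos: [587.7, 166.1, 133.6]
tool_rot: [[-0.993, -0.118, -0.0], [-0.118, 0.993, -0.0], [0.0, -0.0, -1.0]]
contact_force: [0.4, 0.2, -0.0]
width: 0.4
```

```bash
python3 st.py
```

```text
t15.05 s=15.35 rel=14.04 depth=69.43 yaw -0.03 F [ 0.4  0.2 -0. ] Frow 0.2 w 0.4 p [587.7 166.1 133.6] M [-0.01 -0.02  0.03]
```

Run:
```python
from h import *
a=np.radians(6.8);R=np.array([[np.cos(a),np.sin(a)],[-np.sin(a),np.cos(a)]])
for n in ['wrist','top']:
    f=snap(n,n+'8.png');np.savez('/tmp/%s8.npz'%n,**{k:f[k] for k in f if k!='shot'})
    W=cloud(f);P=W.reshape(-1,3);P=P[np.isfinite(P[:,0])]
    Q=(P[:,:2]-[575,150])@R.T
    for k in range(-72,60,5):
        q=(abs(Q[:,0]-k)<2.5)&(abs(Q[:,1]-14.7)<2)&(P[:,2]>20)&(P[:,2]<170)
        if q.sum()>2: print(n,k,q.sum(),np.median(P[q,2]).round(1),(P[q,2].max()-P[q,2].min()).round(1))
i=cv2.imread('pics/wrist8.png')[100:320,160:460];cv2.imwrite('pics/w8c.png',cv2.resize(i,None,fx=2.6,fy=2.6,interpolation=cv2.INTER_CUBIC))
```

```text
wrist -67 25 123.3 2.4
wrist -62 91 123.8 2.7
wrist -57 88 124.2 2.8
wrist -52 87 124.8 4.2
wrist -47 80 125.4 2.9
wrist -42 81 125.9 3.0
wrist -37 85 126.3 3.0
wrist -32 80 126.9 2.9
wrist -27 79 127.5 3.4
wrist -22 77 127.9 4.3
wrist -17 78 128.5 2.6
wrist -12 77 128.9 3.2
wrist -7 74 129.4 2.6
wrist -2 73 130.0 3.0
wrist 3 408 152.3 41.3
wrist 8 51 169.4 40.0
wrist 13 22 169.7 0.9
wrist 18 33 169.7 1.1
wrist 23 19 169.7 0.7
wrist 28 7 169.5 0.8
top -62 6 90.8 52.4
top -57 3 125.2 5.3
top -52 3 127.5 5.5
top -47 4 125.1 3.3
top -42 4 126.0 3.3
top -37 5 127.1 5.2
top -32 4 127.2 4.4
top -27 4 127.8 4.9
top -22 6 127.6 3.2
top -17 6 129.2 8.0
top -12 3 128.2 3.5
top -7 4 128.8 6.4
top -2 4 128.7 1.7
```

View pics/w8c.png

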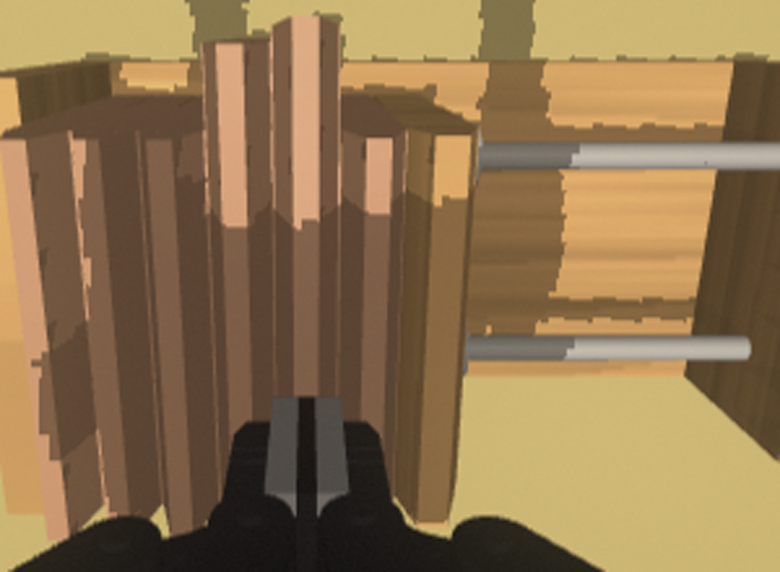

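drive_tool(motion=[[1,0.2,-2,0,0,0,1],[2,0.3,-1.5,0,0,0,1],[2,0.3,-1.5,0,0,0,1],[1,0.1,0,0,0,0,1],[0,0,0,0,0,0,1]])

```text
time: 15.57
eef_pos: [593.7, 167.0, 128.5]
tool_rot: [[-0.993, -0.118, -0.0], [-0.118, 0.993, -0.0], [0.0, -0.0, -1.0]]
contact_force: [-0.0, 0.1, 0.3]
width: 0.0
```

```bash
python3 st.py
```

```text
t15.57 s=21.43 rel=14.23 depth=74.47 yaw -0.03 F [-0.   0.1  0.3] Frow 0.1 w 0.0 p [593.7 167.  128.5] M [ 0.   -0.01 -0.01]
```

drive_tool(motion=[[1,0.1,-1,0,0,0,1],[1,0.1,-1,0,0,0,1],[0,0,-1,0,0,0,1],[0,0,-0.5,0,0,0,1],[0,0,0,0,0,0,1]])

```text
time: 15.98
eef_pos: [595.9, 167.3, 125.4]
tool_rot: [[-0.993, -0.118, 0.001], [-0.118, 0.993, 0.0], [-0.001, 0.0, -1.0]]
contact_force: [1.1, 1.0, 0.5]
width: 0.1
```

```bash
python3 st.py
cat > tilt.py <<'E'
from h import *
import sys
a=np.radians(6.8);R=np.array([[np.cos(a),np.sin(a)],[-np.sin(a),np.cos(a)]])
f=snap('wrist','wrist%s.png'%sys.argv[1]);np.savez('/tmp/wrist%s.npz'%sys.argv[1],**{k:f[k] for k in f if k!='shot'})
W=cloud(f);P=W.reshape(-1,3);P=P[np.isfinite(P[:,0])]
Q=(P[:,:2]-[575,150])@R.T
for k in range(-72,60,5):
    q=(abs(Q[:,0]-k)<2.5)&(abs(Q[:,1]-14.7)<2)&(P[:,2]>20)&(P[:,2]<145)
    if q.sum()>2: print(k,q.sum(),np.median(P[q,2]).round(1),end=' | ')
q=(abs(Q[:,0])<80)&(abs(Q[:,1]-14.7)<1.5)&(P[:,2]>118)&(P[:,2]<145);print(np.percentile(Q[q,0],[.5,99.5]))
E
python3 tilt.py 9
```

```text
t15.98 s=23.63 rel=14.23 depth=77.56 yaw -0.03 F [1.1 1.  0.5] Frow 0.9 w 0.1 p [595.9 167.3 125.4] M [ 0.03 -0.08 -0.01]
-57 107 124.2 | -52 108 124.2 | -47 99 124.2 | -42 99 124.3 | -37 99 124.2 | -32 90 124.3 | -27 92 124.3 | -22 84 124.4 | -17 78 124.4 | -12 78 124.3 | -7 76 124.4 | -2 75 124.4 | 3 72 124.5 | 8 61 124.4 | 13 192 135.2 | [-59.41665806  13.62187461]
```

drive_tool(motion=[[0,0,10,0,0,0,1],[0,0,25,0,0,0,1],[0,0,30,0,0,0,1],[20,0,30,0,0,0,1],[0,0,0,0,0,0,1]])

```text
time: 16.45
eef_pos: [622.3, 168.1, 229.0]
tool_rot: [[-0.993, -0.118, 0.016], [-0.118, 0.993, 0.003], [-0.016, 0.001, -1.0]]
contact_force: [0.3, 0.4, 2.3]
width: 0.4
```

```bash
python3 st.py; python3 tilt.py 10;python3 - <<'E'
from h import *
a=np.radians(6.8);R=np.array([[np.cos(a),np.sin(a)],[-np.sin(a),np.cos(a)]])
f=dict(np.load('/tmp/wrist10.npz'));W=cloud(f);P=W.reshape(-1,3);P=P[np.isfinite(P[:,0])]
Q=(P[:,:2]-[575,150])@R.T
for c in [-41,-27,-13,.6,14.6,28.7,44]:
    q=(abs(Q[:,0])<70)&(abs(Q[:,1]-c)<2.6)&(P[:,2]>116)&(P[:,2]<130)
    pl=np.polyfit(Q[q,0],Q[q,1],1);pz=np.polyfit(Q[q,0],P[q,2],1);print(c,np.percentile(Q[q,0],[.5,99.5]).round(1),'y',np.median(Q[q,1]).round(2),'yaw',pl[0].round(3),'z',np.median(P[q,2]).round(1),'slope',pz[0].round(4))
f=snap('scene','scene10.png')
i=cv2.imread('pics/scene10.png')[130:400,150:510];cv2.imwrite('pics/s10c.png',cv2.resize(i,None,fx=2.2,fy=2.2,interpolation=cv2.INTER_CUBIC))
E
```

```text
t16.45 s=49.87 rel=11.88 depth=-26.04 yaw -0.04 F [0.3 0.4 2.3] Frow 0.3 w 0.4 p [622.3 168.1 229. ] M [-0.02 -0.06  0.03]
-62 3 123.5 | -57 36 124.3 | -52 35 124.2 | -47 37 124.2 | -42 37 124.2 | -37 35 124.2 | -32 31 124.4 | -27 35 124.3 | -22 35 124.5 | -17 33 124.4 | -12 32 124.4 | -7 31 124.3 | -2 34 124.2 | 3 30 124.5 | 8 30 124.6 | 13 33 124.6 | 18 30 124.3 | 23 29 124.6 | 28 28 124.5 | [-59.48156231  29.86823041]
-41 [-43.1  45.2] y -40.85 yaw 0.0 z 124.1 slope 0.0019
-27 [-43.1  45.5] y -26.9 yaw -0.001 z 124.2 slope 0.0007
-13 [-43.1  45.6] y -12.92 yaw 0.0 z 124.1 slope -0.0005
0.6 [-60.7  62.5] y 0.59 yaw 0.001 z 124.2 slope -0.0002
14.6 [-59.5  29.8] y 14.72 yaw -0.003 z 124.3 slope 0.0045
28.7 [-43.7  45.5] y 28.68 yaw 0.001 z 124.2 slope 0.0011
44 [-43.3  45.3] y 44.02 yaw -0.0 z 119.2 slope 0.0006
```

View pics/s10c.png

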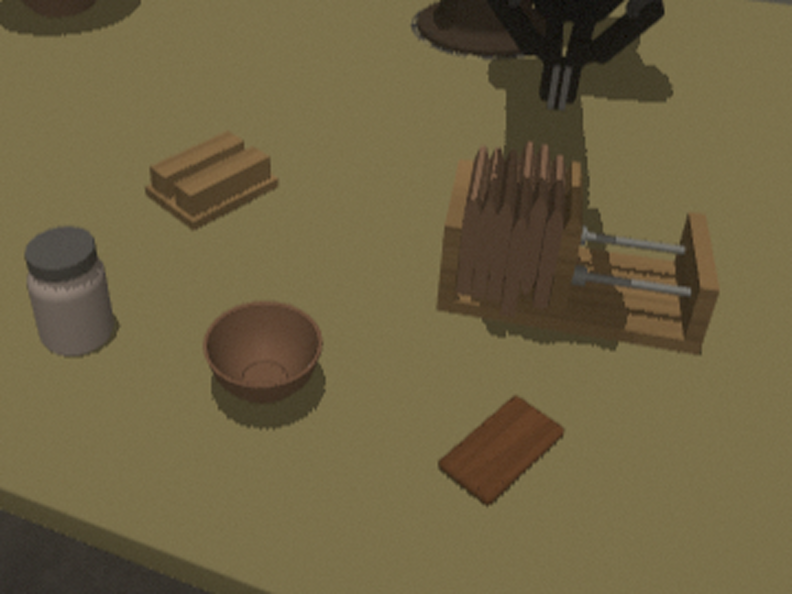

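View pics/wrist10.png

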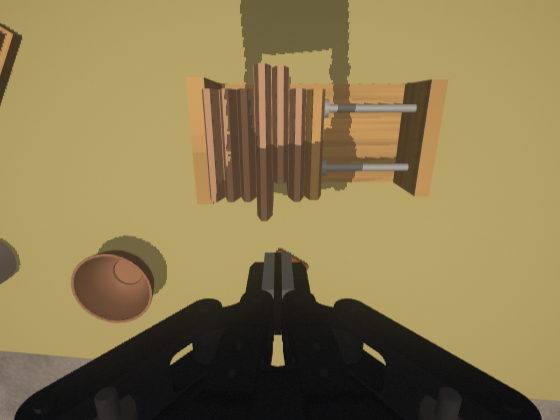

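Run:
```python
from bench import ctrl
print(ctrl.get_obs()['contact_force']);print(ctrl.finish_job())
```

```text
[-0.64338464 -0.06609502 -0.70917547]
the job is handed in; nothing more can be done
None
```

I filed the new slab beside the wide slab, on the follower's side, and handed the job in at about 16.5 s. No verdict was reported.

**What happened:** The hidden rail turned out to be on the −x side. I felt for it with light contact (no more than about 6.5 N on the tool) until the slot dropped over it.

**One fault, mended:** When I let go, the slab slid down and tilted about 9.5° along its width, with one corner on the floor. A light press with shut fingers on its high end brought it flat again.

**Last checks, from the wrist camera:**

| Check | Measured | Allowed |
|---|---|---|
| New slab top against the row | 124.3 mm against 124.1–124.2 mm | level |
| New slab to wide slab, centre to centre | about 14.1 mm | 11–18 mm |
| New slab off the rack's middle line | about −16 mm | ±22 mm |
| Slope of all six tops along their width | below 0.005 rad | 0.1 rad |
| Turn of all six slabs | below 0.005 rad | 0.1 rad (new), 0.12 rad (others) |
| Follower travel | about 14 mm | 8–20 mm |

The hand was well clear of everything. In the scene picture the bowl, jar and rib looked to be where they started, though I did not measure them. The new slab sits off the middle line because it has to follow the rail.

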